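# Sort the edge-paint jars into their colour dishes

### The arm

A 7-joint arm with a two-finger parallel gripper is mounted at the origin on the work surface. World frame = base frame: x ahead of the robot, y to its left, z up, the work surface at z = 0. Lengths are in m, angles in rad, forces in N, time in s.
With the tool pointing down it reaches from about 0.35 to 0.9 m from the base axis. Payload 7.2 kg.
Tool frame: the origin (TCP) lies midway between the tips of the shut fingers; the grasp point (between the pads) lies 19 mm behind it; z points along the fingers, y is the line along which they close (so a half turn about z gives the same grasp; the last joint's range is limited). The gripper opens to 88 mm and grips with 3 to 60 N. Pads are 20 mm wide; open, the fingers measure 115 mm over their backs; the gripper's body (75 mm by 178 mm) begins 61 mm behind the grasp point.
Start: joints at [1.182, 0.411, -0.013, 1.596, 0.006, 1.134, -0.082], TCP at [0.197, -0.593, 0.223] pointing down, gripper open.
Joint ranges: [-2.95, 2.95], [-0.29, 1.99], [-1.47, 1.44], [0.14, 2.54], [-1.03, 4.17], [0.13, 1.85], [-2.86, 2.86]. Speed limits (rad/s): [2.39, 2.39, 3.01, 3.01, 3.14, 3.14, 3.14].

### API

Orientations are given as a rotation vector (axis times angle).
In Python, from workcell import telemetry, imaging, ticket, silhouettes, spot_point gives the robot as it stands.
- The arm moves only by the shell command python3 -m pendant 'ROWS' [FORCE]. ROWS is text: rows parted by semicolons, each of 5 numbers parted by spaces: the gripper's target within -1 to 1 (fully open at 1, half-way at 0, shut at -1), then the shift along the tool's x, y, z in units of 0.1 m (1.0 is 0.1 m), then the turn about the tool's z in units of 30 degrees (1.0 is 30 degrees). A call has 1 to 8 rows; each row is the pose to reach, as a shift and turn from the pose commanded when the call began, along the tool's axes at that moment; what a row does not reach only later rows make up. A row lasts 1/8 s, in which the tool goes at most 62.5 mm and 10.7 degrees, less where a joint would pass 70% of its speed; a pose out of reach is approached as far as the arm can. A call with a number of a shift or a turn outside -1 to 1 is refused whole. A call with a gripper value outside its range is refused whole. The fingers move at their own pace and stop on an object; FORCE is the grip in N (left out, the last holds). Time passes only in rows, so rows that repeat a pose let the fingers close. It gives the time, the measured TCP pose, the force, the opening and the grip force at its end, in the units of the state.
- telemetry.observe(): the state, without advancing time (a new reading comes with each control period).
- imaging.camera(name): name is "scene" or "top" or "wrist"; returns a dict with "color" (400x640x3 uint8, red, green, blue), "depth" (400x640 float32, m along the optical axis (not along the pixel's ray), 0 where there is no reading), "fovy" (degrees; the focal length in pixels is half the picture's height over the tangent of half this angle, whatever the lens; pixels are square), "cx", "cy" (the principal point, pixels), "world_from_camera" (4x4, takes a point from camera to world coordinates); the wrist camera has in their place "mount" (4x4, takes a point from camera to tool coordinates, whose origin is the TCP and whose axes are the flange's). Camera axes: x right, y down, z forward; pixel columns grow to the right and rows downward; lengths in m; the calibration is good to about 2 mm. A picture is of the moment at which its call begins: read the wrist's pose just before it.
- ticket.job_done(): hands the job in; it is judged then, once.
Trained networks look in a picture, given as the dict that the camera call returned (one of the last four; its "shot" number tells which), for a name from the list of things; names that differ only in an ending like _2 or _b are one class to them, and where a whole thing is asked for, a point or a joint stands for the part that bears it (a point fixed in the world has none). Each returns a list of dicts, best first, with "p" (0 to 1); they miss things now and then, are a little off and sometimes report something else, mostly with a low value. They report only what shows in the picture. A call takes as long as a camera call. They do not tell look-alikes from the thing itself.
- silhouettes(picture, target): "region" (400x640 bool, what is visible of it).
- spot_point(picture, target): "at" ([x, y, z] in m, in world coordinates, good to about 4 mm: a listed point, or the origin of a listed thing).
The state is a dict: "time_s": time; "joint_positions": joint angles; "dq": joint speeds; "tau": joint torques, N m; "tcp_pos": TCP position; "orientation": TCP orientation; "contact_force": force on the tool from outside, world axes, zero at the start; "wrist_torque": the same for the moment, N m; "grip_width": finger opening in m; "grip_force": force on a finger pad.
Only numpy, scipy, OpenCV 4.12 (cv2) and the standard library are available. Lean on these libraries where they do the work, as an engineer would, in place of code of your own. Each camera call takes 0.05 s, during which the arm holds its last target. There are 200 camera calls.

### The job

Set up the leather bench for edge painting: pick out the four short, wide paint jars and stand each one upright in the recess of the wooden dish whose floor has the same colour as its lid. Keep the jars upright and set them down rather than dropping them, and leave the two slim dye bottles where they stand.

Things in the scene. Friction and masses are not known exactly. Their poses are not given: they have to be found in the camera images.
- red_jar_mid (a point): Short wide screw-top jar of red edge paint: a cylinder 50 mm across and 64 mm tall, standing upright, red lid and red sides with a white paper band. About 0.16 kg, loose. This point is on its axis, half-way up (32 mm above its underside); z is its upright axis.
- yellow_jar_mid (a point): Short wide screw-top jar of yellow edge paint: a cylinder 50 mm across and 64 mm tall, standing upright, yellow lid and yellow sides with a white paper band. About 0.16 kg, loose. This point is on its axis, half-way up (32 mm above its underside); z is its upright axis.
- blue_jar_mid (a point): Short wide screw-top jar of blue edge paint: a cylinder 50 mm across and 64 mm tall, standing upright, blue lid and blue sides with a white paper band. About 0.16 kg, loose. This point is on its axis, half-way up (32 mm above its underside); z is its upright axis.
- green_jar_mid (a point): Short wide screw-top jar of green edge paint: a cylinder 50 mm across and 64 mm tall, standing upright, green lid and green sides with a white paper band. About 0.16 kg, loose. This point is on its axis, half-way up (32 mm above its underside); z is its upright axis.
- red_dish_floor (a point): Round shallow light-wood dish with a red floor, fixed to the bench: 84 mm across outside, rim top 8 mm above the bench, rim 7 mm wide, recess 70 mm across and 4 mm deep. This point is the centre of the recess floor (4 mm above the bench), z up.
- yellow_dish_floor (a point): Round shallow light-wood dish with a yellow floor, fixed to the bench: 84 mm across outside, rim top 8 mm above the bench, rim 7 mm wide, recess 70 mm across and 4 mm deep. This point is the centre of the recess floor (4 mm above the bench), z up.
- blue_dish_floor (a point): Round shallow light-wood dish with a blue floor, fixed to the bench: 84 mm across outside, rim top 8 mm above the bench, rim 7 mm wide, recess 70 mm across and 4 mm deep. This point is the centre of the recess floor (4 mm above the bench), z up.
- green_dish_floor (a point): Round shallow light-wood dish with a green floor, fixed to the bench: 84 mm across outside, rim top 8 mm above the bench, rim 7 mm wide, recess 70 mm across and 4 mm deep. This point is the centre of the recess floor (4 mm above the bench), z up.
- red_bottle_mid (a point): Slim red dye bottle, 38 mm across at the body, 87 mm tall, with a narrow white cap and a white paper band; loose, standing upright; a bystander. This point is on its axis, 43.5 mm above its underside.
- blue_bottle_mid (a point): Slim blue dye bottle, 38 mm across at the body, 87 mm tall, with a narrow white cap and a white paper band; loose, standing upright; a bystander. This point is on its axis, 43.5 mm above its underside.
Things that resemble listed ones, but are neither listed nor needed, are in the scene too. Leave any pink look-alike of the part that bears yellow_jar_mid alone. There is more than one size of the part that bears green_jar_mid; the job needs the smaller.

How it is judged:
At the end, for the whole second after the job is handed in: Each jar stands flat in the recess of the dish of its own colour, its axis within 12 mm of the dish's centre, upright within 0.06 rad, released and at rest; both bottles are within 20 mm of where they began (horizontal distance between red_jar_mid and red_dish_floor below 0.012 m and z of red_jar_mid in the frame of red_dish_floor below 0.036 m and angle between each of red_jar_mid, yellow_jar_mid, blue_jar_mid, green_jar_mid's own z axis and vertical below 0.06 rad and linear speed of each of red_jar, yellow_jar, blue_jar, green_jar below 0.02 m/s and horizontal distance between yellow_jar_mid and yellow_dish_floor below 0.012 m and z of yellow_jar_mid in the frame of yellow_dish_floor below 0.036 m and horizontal distance between blue_jar_mid and blue_dish_floor below 0.012 m and z of blue_jar_mid in the frame of blue_dish_floor below 0.036 m and horizontal distance between green_jar_mid and green_dish_floor below 0.012 m and z of green_jar_mid in the frame of green_dish_floor below 0.036 m and distance of each of red_bottle_mid, blue_bottle_mid from where it was at the start of the episode below 0.02 m); the robot touches nothing.
It fails at once if a dye bottle is pushed more than 20 mm or tipped (distance of any of red_bottle_mid, blue_bottle_mid from where it was at the start of the episode above 0.02 m or angle between any of red_bottle_mid, blue_bottle_mid's own z axis and vertical above 0.3 rad).
It fails at once if a jar is tipped more than about 40 degrees (angle between any of red_jar_mid, yellow_jar_mid, blue_jar_mid, green_jar_mid's own z axis and vertical above 0.7 rad).
It fails at once if a jar is let go more than 35 mm above the bench ((height (world z) of red_jar_mid above 0.067 m and contact force between red_jar and the fingers below 0.05 N) or (height (world z) of yellow_jar_mid above 0.067 m and contact force between yellow_jar and the fingers below 0.05 N) or (height (world z) of blue_jar_mid above 0.067 m and contact force between blue_jar and the fingers below 0.05 N) or (height (world z) of green_jar_mid above 0.067 m and contact force between green_jar and the fingers below 0.05 N)).
It also fails if it takes over 99 s, if anything falls off the work surface, if the arm or the gripper's body presses on something with over 40 N, if the wrist force passes 120 N, or if a joint passes its speed limit or range.

## Working session

There is one attempt and no reset: what is moved stays moved. The work goes in short steps, Python scripts to look and compute and a shell command to move; the robot and the scene stay as the last step left them, time stands still between calls to the robot, and variables do not carry over. Pictures are saved under pics/ and viewed, at most 14 in all, crops included, and the job is handed in when it is done.

```bash
mkdir -p pics; python3 - <<'E'
from workcell import telemetry, imaging, silhouettes, spot_point
import cv2, numpy as np
s=telemetry.observe(); print(s['time_s'],s['tcp_pos'],s['orientation'],s['grip_width'],s['contact_force'])
for n in ['top','scene']:
    p=imaging.camera(n); cv2.imwrite(f'pics/{n}0.png',p['color'][:,:,::-1])
    print(n,np.round(p['world_from_camera'],2).tolist())
    for c in ['red','yellow','blue','green']:
        for k in ['jar_mid','dish_floor','bottle_mid']:
            if k=='bottle_mid' and c in('yellow','green'): continue
            print(c,k,[(np.round(d['at'],3).tolist(),round(d['p'],2)) for d in spot_point(p,f'{c}_{k}')][:4])
E
```

```text
0.0 [ 0.19685832 -0.59266233  0.22181181] [-3.09971557e+00 -5.01506227e-01  5.94960209e-04] 0.0877100112075329 [0.07386422 0.90000374 0.08995312]
top [[0.01, -0.98, 0.19, 0.34], [-1.0, -0.01, 0.02, -0.06], [-0.01, -0.19, -0.98, 1.06], [0.0, 0.0, 0.0, 1.0]]
red jar_mid [([0.485, 0.28, 0.031], 0.65)]
red dish_floor [([0.616, -0.132, 0.004], 0.6)]
red bottle_mid [([0.444, -0.131, 0.045], 0.84)]
yellow jar_mid [([0.509, -0.382, 0.036], 0.84), ([0.467, -0.284, 0.032], 0.81), ([0.368, -0.301, 0.035], 0.61), ([0.605, -0.271, 0.006], 0.61)]
yellow dish_floor [([0.607, -0.269, 0.007], 0.91)]
blue jar_mid [([0.486, 0.138, 0.035], 0.86)]
blue dish_floor [([0.621, 0.13, 0.002], 0.85)]
blue bottle_mid [([0.484, -0.011, 0.042], 0.86), ([0.619, 0.129, 0.004], 0.31)]
green jar_mid [([0.601, 0.003, 0.031], 0.78), ([0.745, 0.015, 0.048], 0.62)]
green dish_floor [([0.63, 0.262, 0.002], 0.74)]
scene [[-0.45, 0.7, -0.56, 1.08], [0.89, 0.35, -0.28, 0.23], [0.0, -0.63, -0.78, 0.8], [0.0, 0.0, 0.0, 1.0]]
red jar_mid [([0.482, 0.282, 0.032], 0.57)]
red dish_floor [([0.619, -0.13, 0.006], 0.59)]
red bottle_mid [([0.447, -0.127, 0.042], 0.87)]
yellow jar_mid [([0.511, -0.383, 0.033], 0.97), ([0.468, -0.283, 0.034], 0.89), ([0.369, -0.306, 0.035], 0.72)]
yellow dish_floor [([0.606, -0.271, 0.006], 0.6)]
blue jar_mid [([0.484, 0.135, 0.031], 0.76)]
blue dish_floor [([0.623, 0.134, 0.004], 0.71)]
blue bottle_mid [([0.488, -0.015, 0.042], 0.71)]
green jar_mid [([0.746, 0.012, 0.04], 0.98), ([0.6, 0.0, 0.028], 0.68)]
green dish_floor [([0.63, 0.263, 0.003], 0.56)]
```

View pics/top0.png

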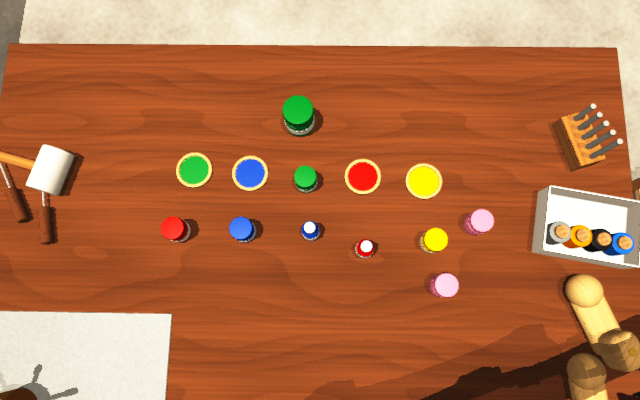

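View pics/scene0.png

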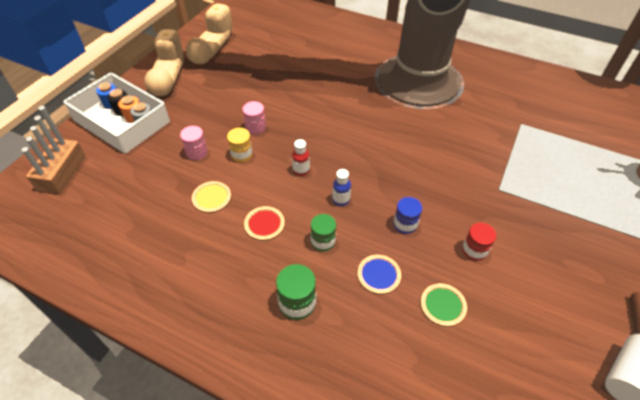

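The top view shows the yellow jar at (435,240), with pink look-alikes at (481,221) and (445,285). The small green jar is at (305,178) and the large one to leave at (298,115). The network's points match the picture. I'll square up the tool and go over the yellow jar.

```bash
python3 -m pendant '1 0 0 0 0.613;1 0 0 0 0.613;1 0 0 0 0.613'
python3 -m pendant '1 0.45 -0.5 0 0;1 0.9 -1 0 0;1 0.9 -1 0 0;1 0.9 -1 0 0'
python3 -m pendant '1 0.45 -0.5 0 0;1 0.9 -1 0 0;1 0.9 -1 0 0;1 0.9 -1 0 0'
python3 -m pendant '1 0.45 -0.5 0 0;1 0.9 -1 0 0;1 0.9 -1 0 0;1 0.9 -1 0 0'
cat > look.py <<'E'
import sys,cv2,numpy as np
from scipy.spatial.transform import Rotation as R
from workcell import telemetry, imaging, spot_point
s=telemetry.observe(); p=imaging.camera('wrist')
print(s['time_s'],np.round(s['tcp_pos'],4),np.round(s['orientation'],3),s['grip_width'],s['grip_force'],[k for k in p])
if sys.argv[1]!='-': cv2.imwrite(f'pics/{sys.argv[1]}.png',p['color'][:,:,::-1])
# colour check: lid top plane points
for n in sys.argv[2:]:
    print(n,[(np.round(d['at'],4).tolist(),round(d['p'],2)) for d in spot_point(p,n)][:3])
E
python3 look.py w1 yellow_jar_mid yellow_dish_floor
```

```text
time_s: 1.48
tcp_pos: [0.1971, -0.5931, 0.2227]
orientation: [3.142, 0.001, -0.0]
contact_force: [0.3, -0.5, -0.2]
grip_width: 0.0877
grip_force: 0.0
time_s: 1.98
tcp_pos: [0.2873, -0.4931, 0.223]
orientation: [3.141, 0.005, 0.0]
contact_force: [0.3, 0.3, -0.4]
grip_width: 0.0878
grip_force: 0.0
time_s: 2.48
tcp_pos: [0.3762, -0.3946, 0.2226]
orientation: [3.141, -0.001, -0.001]
contact_force: [-0.3, -1.0, 0.7]
grip_width: 0.0876
grip_force: 0.0
time_s: 2.98
tcp_pos: [0.466, -0.2953, 0.2224]
orientation: [3.141, -0.003, -0.001]
contact_force: [0.7, -0.8, -0.5]
grip_width: 0.0876
grip_force: 0.0
2.975 [ 0.466  -0.2953  0.2224] [ 3.141e+00 -3.000e-03 -1.000e-03] 0.0875792531840624 0.0 ['color', 'depth', 'fovy', 'cx', 'cy', 'mount', 'shot']
yellow_jar_mid [([0.5067, -0.3794, 0.0329], 0.91), ([0.3691, -0.3013, 0.0332], 0.75), ([0.4655, -0.2816, 0.0354], 0.72)]
yellow_dish_floor [([0.6041, -0.2673, 0.0052], 0.68), ([0.4496, -0.1351, 0.0433], 0.4), ([0.4647, -0.2824, 0.0359], 0.33)]
```

Tool axes match the world (y and z flipped) and the wrist view agrees. Picking the yellow jar.

```bash
python3 -m pendant '1 0 -0.12 0.5 0;1 0 -0.12 1 0;1 0 -0.12 1 0'
python3 -m pendant '1 0 0 0.3 0;1 0 0 0.6 0;1 0 0 0.8 0;1 0 0 0.98 0;1 0 0 0.98 0;1 0 0 0.98 0' | tail -5
python3 -m pendant '-1 0 0 0 0;-1 0 0 0 0;-1 0 0 0 0;-1 0 0 0 0;-1 0 0 0 0;-1 0 0 0 0;-1 0 0 0 0;-1 0 0 0 0' 20
```

```text
time_s: 3.5
tcp_pos: [0.4638, -0.2816, 0.1198]
orientation: [-3.139, 0.004, 0.01]
contact_force: [0.6, -0.2, 0.9]
grip_width: 0.088
grip_force: 0.0
tcp_pos: [0.4677, -0.2818, 0.0257]
orientation: [3.141, -0.001, 0.002]
contact_force: [-0.1, 0.3, 0.4]
grip_width: 0.0878
grip_force: 0.0
time_s: 5.25
tcp_pos: [0.4672, -0.2813, 0.0247]
orientation: [3.141, -0.0, 0.0]
contact_force: [0.1, -0.4, 2.6]
grip_width: 0.0498
grip_force: 20.0
```

```bash
python3 -m pendant '-1 0 0 -0.2 0;-1 0 0 -0.4 0;-1 0 0 -0.6 0;-1 0 0 -0.6 0'|tail -5
python3 -m pendant '-1 0.3 0 0 0;-1 0.6 0 0 0;-1 0.9 0 0 0;-1 0.9 0 0 0'|tail -5
python3 -m pendant '-1 0.25 -0.06 0 0;-1 0.49 -0.12 0 0;-1 0.49 -0.12 0 0;-1 0.49 -0.12 0 0'|tail -5
python3 look.py w2 yellow_jar_mid yellow_dish_floor
```

```text
tcp_pos: [0.4678, -0.2814, 0.0855]
orientation: [3.141, -0.0, 0.003]
contact_force: [0.8, -0.2, -0.9]
grip_width: 0.0498
grip_force: 20.0
tcp_pos: [0.5585, -0.2798, 0.0829]
orientation: [-3.14, -0.003, 0.001]
contact_force: [-0.7, 0.5, -2.0]
grip_width: 0.0496
grip_force: 20.0
tcp_pos: [0.6043, -0.2696, 0.0837]
orientation: [-3.142, 0.001, 0.004]
contact_force: [-0.4, -0.1, -1.3]
grip_width: 0.0499
grip_force: 20.0
6.75 [ 0.6043 -0.2696  0.0837] [-3.142e+00  1.000e-03  4.000e-03] 0.04993740849718279 19.999761879444122 ['color', 'depth', 'fovy', 'cx', 'cy', 'mount', 'shot']
yellow_jar_mid []
yellow_dish_floor [([0.6023, -0.2682, 0.0037], 0.74)]
```

View pics/w2.png

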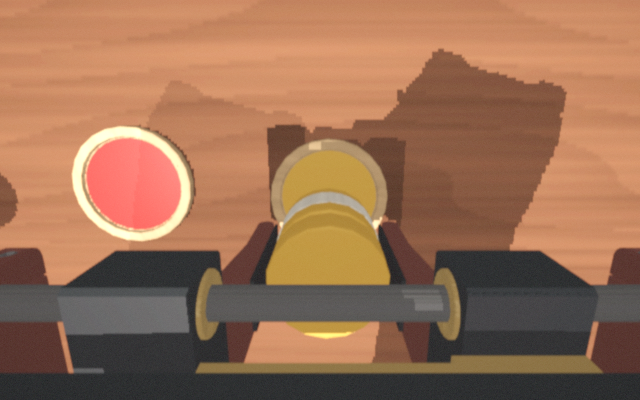

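The yellow jar is held upright over its dish (dish at (330,190)). Lowering.

```bash
python3 -m pendant '-1 0 0 0.2 0;-1 0 0 0.4 0;-1 0 0 0.5 0;-1 0 0 0.53 0;-1 0 0 0.55 0;-1 0 0 0.56 0;-1 0 0 0.56 0;-1 0 0 0.56 0'|tail -5
```

```text
tcp_pos: [0.6063, -0.2693, 0.029]
orientation: [3.141, -0.0, 0.001]
contact_force: [0.6, -0.8, -0.7]
grip_width: 0.0496
grip_force: 20.0
```

```bash
python3 -m pendant '-1 0 0 0.01 0;-1 0 0 0.01 0;1 0 0 0.01 0;1 0 0 0.01 0;1 0 0 0.01 0;1 0 0 0.01 0;1 0 0 0 0;1 0 0 0 0'|tail -5
python3 -m pendant '1 0 0 -0.2 0;1 0 0 -0.5 0;1 0 0 -1 0;1 0 0 -1 0'|tail -5
python3 -m pendant '1 0 -0.5 0 0;1 0 -0.9 0 0;1 0 -0.9 0 0'|tail -5
python3 -m pendant '1 0 -0.5 0 0;1 0 -0.9 0 0;1 0 -0.9 0 0'|tail -5
python3 -m pendant '1 0 -0.5 0 0;1 -0.05 -0.9 0 0;1 -0.05 -0.9 0 0;1 -0.05 -0.9 0 0'|tail -5
python3 look.py w3 green_jar_mid red_dish_floor blue_dish_floor; python3 - <<'E'
from workcell import imaging,spot_point
p=imaging.camera('top')
for n in ['yellow_jar_mid','yellow_dish_floor','red_bottle_mid','blue_bottle_mid']: print(n,[(d['at'],d['p']) for d in spot_point(p,n)])
E
```

```text
tcp_pos: [0.6062, -0.2693, 0.0287]
orientation: [3.142, -0.0, 0.0]
contact_force: [0.6, -0.1, -0.5]
grip_width: 0.0879
grip_force: 0.0
tcp_pos: [0.6091, -0.2703, 0.1349]
orientation: [3.138, -0.001, 0.014]
contact_force: [0.8, -0.8, 0.1]
grip_width: 0.0878
grip_force: 0.0
tcp_pos: [0.6066, -0.1745, 0.1292]
orientation: [-3.14, -0.009, -0.001]
contact_force: [-0.1, -0.3, -0.0]
grip_width: 0.0878
grip_force: 0.0
tcp_pos: [0.6064, -0.0859, 0.129]
orientation: [-3.14, -0.007, -0.0]
contact_force: [0.5, -0.6, -0.1]
grip_width: 0.088
grip_force: 0.0
tcp_pos: [0.6014, -0.0016, 0.1287]
orientation: [3.14, -0.003, 0.0]
contact_force: [-0.0, 0.5, -1.2]
grip_width: 0.0877
grip_force: 0.0
10.65 [ 0.6014 -0.0016  0.1287] [ 3.14e+00 -3.00e-03  0.00e+00] 0.08771848800757882 0.0 ['color', 'depth', 'fovy', 'cx', 'cy', 'mount', 'shot']
green_jar_mid []
red_dish_floor [([0.612, -0.1278, 0.0001], 0.76)]
blue_dish_floor [([0.6217, 0.1306, 0.0043], 0.97)]
yellow_jar_mid [([0.5058, -0.3839, 0.037], 0.8), ([0.3692, -0.3002, 0.0333], 0.77), ([0.6062, -0.27, 0.0328], 0.59)]
yellow_dish_floor [([0.6104, -0.2691, 0.0082], 0.66)]
red_bottle_mid [([0.4455, -0.1329, 0.0413], 0.77), ([0.6193, 0.1277, 0.0047], 0.23)]
blue_bottle_mid []
```

Yellow is at its dish. Now the small green jar.

```bash
python3 -m pendant '1 0 -0.03 0.3 0;1 0 -0.03 0.6 0;1 0 -0.03 0.6 0'|tail -5
python3 -m pendant '1 0 0 0.2 0;1 0 0 0.35 0;1 0 0 0.44 0;1 0 0 0.44 0;1 0 0 0.44 0' | tail -5
python3 -m pendant '-1 0 0 0 0;-1 0 0 0 0;-1 0 0 0 0;-1 0 0 0 0;-1 0 0 0 0;-1 0 0 0 0;-1 0 0 0 0' 20|tail -5
python3 -m pendant '-1 0 0 -0.2 0;-1 0 0 -0.4 0;-1 0 0 -0.6 0;-1 0 0 -0.6 0;-1 0 0 -0.6 0'|tail -5
```

```text
tcp_pos: [0.5995, 0.0037, 0.0667]
orientation: [3.141, 0.0, -0.007]
contact_force: [0.5, -0.4, 0.4]
grip_width: 0.0875
grip_force: 0.0
tcp_pos: [0.6016, 0.0039, 0.0252]
orientation: [-3.142, 0.0, -0.001]
contact_force: [-0.4, 0.1, 0.1]
grip_width: 0.088
grip_force: 0.0
tcp_pos: [0.6013, 0.0033, 0.0248]
orientation: [3.141, -0.001, 0.0]
contact_force: [0.2, -2.3, 2.4]
grip_width: 0.05
grip_force: 20.0
tcp_pos: [0.6005, 0.0041, 0.0837]
orientation: [-3.141, -0.0, 0.002]
contact_force: [-0.7, 0.2, -1.7]
grip_width: 0.0494
grip_force: 20.0
```

```bash
python3 -m pendant '-1 0.05 -0.4 0 0;-1 0.1 -0.8 0 0;-1 0.1 -0.9 0 0;-1 0.1 -0.9 0 0'|tail -5
python3 -m pendant '-1 0.05 -0.4 0 0;-1 0.1 -0.8 0 0;-1 0.1 -0.9 0 0;-1 0.1 -0.9 0 0'|tail -5
python3 -m pendant '-1 0.05 -0.4 0 0;-1 0.09 -0.79 0 0;-1 0.09 -0.79 0 0;-1 0.09 -0.79 0 0;-1 0.09 -0.79 0 0'|tail -5
python3 look.py w4 green_dish_floor blue_dish_floor
```

```text
tcp_pos: [0.6104, 0.0942, 0.0835]
orientation: [3.141, 0.002, -0.003]
contact_force: [0.1, -1.2, -2.4]
grip_width: 0.0494
grip_force: 20.0
tcp_pos: [0.621, 0.1825, 0.0841]
orientation: [3.14, -0.001, -0.001]
contact_force: [0.4, -0.3, -2.0]
grip_width: 0.0497
grip_force: 20.0
tcp_pos: [0.6308, 0.2599, 0.0845]
orientation: [3.14, -0.005, 0.0]
contact_force: [-0.7, 0.4, -1.2]
grip_width: 0.0499
grip_force: 20.0
15.225 [0.6308 0.2599 0.0845] [ 3.14  -0.005  0.   ] 0.0499060793054432 19.999676942825317 ['color', 'depth', 'fovy', 'cx', 'cy', 'mount', 'shot']
green_dish_floor []
blue_dish_floor [([0.6218, 0.1341, 0.0077], 0.58)]
```

View pics/w4.png

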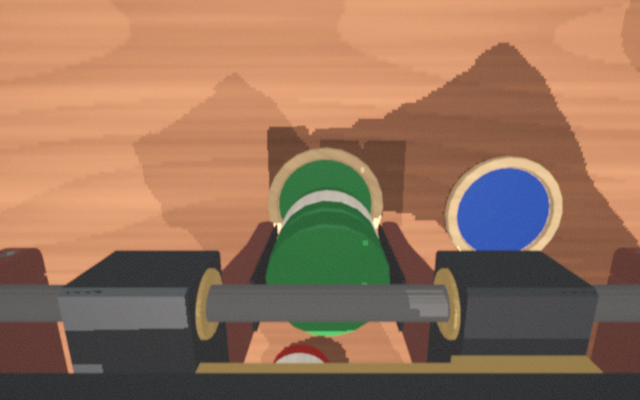

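The green jar is over the green dish (325,195), with the dish slightly left and near. Adjusting by 2 mm, lowering and releasing.

```bash
python3 -m pendant '-1 -0.02 -0.02 0.2 0;-1 -0.02 -0.02 0.4 0;-1 -0.02 -0.02 0.5 0;-1 -0.02 -0.02 0.53 0;-1 -0.02 -0.02 0.55 0;-1 -0.02 -0.02 0.565 0;-1 -0.02 -0.02 0.565 0;-1 -0.02 -0.02 0.565 0'|tail -5
python3 -m pendant '-1 0 0 0 0;1 0 0 0 0;1 0 0 0 0;1 0 0 0 0;1 0 0 0 0;1 0 0 0 0;1 0 0 0 0'|tail -5
python3 -m pendant '1 0 0 -0.2 0;1 0 0 -0.5 0;1 0 0 -1 0;1 0 0 -1 0'|tail -5
python3 -m pendant '1 -0.4 0.4 0 0;1 -0.7 0.65 0 0;1 -0.7 0.65 0 0'|tail -5
python3 -m pendant '1 -0.4 0.4 0 0;1 -0.74 0.62 0 0;1 -0.74 0.62 0 0;1 -0.74 0.62 0 0'|tail -5
python3 look.py w5 blue_jar_mid red_jar_mid green_jar_mid green_dish_floor
```

```text
tcp_pos: [0.6286, 0.265, 0.0288]
orientation: [-3.141, 0.0, -0.002]
contact_force: [0.5, 0.8, 2.3]
grip_width: 0.0497
grip_force: 20.0
tcp_pos: [0.6282, 0.2648, 0.0281]
orientation: [3.142, -0.0, -0.0]
contact_force: [-0.5, 0.6, -0.1]
grip_width: 0.0876
grip_force: 0.0
tcp_pos: [0.6311, 0.2663, 0.1346]
orientation: [-3.137, 0.001, -0.013]
contact_force: [0.4, 0.9, -1.1]
grip_width: 0.0877
grip_force: 0.0
tcp_pos: [0.5566, 0.1974, 0.1287]
orientation: [3.14, -0.003, -0.001]
contact_force: [0.6, 0.5, -0.5]
grip_width: 0.0876
grip_force: 0.0
tcp_pos: [0.4856, 0.139, 0.1288]
orientation: [-3.141, -0.001, -0.003]
contact_force: [0.2, 0.1, -0.4]
grip_width: 0.088
grip_force: 0.0
18.625 [0.4856 0.139  0.1288] [-3.141e+00 -1.000e-03 -3.000e-03] 0.08804064622609913 0.0 ['color', 'depth', 'fovy', 'cx', 'cy', 'mount', 'shot']
blue_jar_mid []
red_jar_mid [([0.4772, 0.2809, 0.0313], 0.96)]
green_jar_mid []
green_dish_floor []
```

```bash
python3 -m pendant '1 0 0 0.3 0;1 0 0 0.6 0;1 0 0 0.6 0'|tail -5
python3 -m pendant '1 0 0.01 0.2 0;1 0 0.01 0.35 0;1 0 0.01 0.44 0;1 0 0.01 0.44 0;1 0 0.01 0.44 0' | tail -5
python3 -m pendant '-1 0 0 0 0;-1 0 0 0 0;-1 0 0 0 0;-1 0 0 0 0;-1 0 0 0 0;-1 0 0 0 0;-1 0 0 0 0' 20|tail -5
python3 -m pendant '-1 0 0 -0.2 0;-1 0 0 -0.4 0;-1 0 0 -0.6 0;-1 0 0 -0.6 0;-1 0 0 -0.6 0'|tail -5
python3 -m pendant '-1 0.3 0 0 0;-1 0.6 0 0 0;-1 0.7 0 0 0;-1 0.7 0 0 0'|tail -5
python3 -m pendant '-1 0.3 0.06 0 0;-1 0.6 0.06 0 0;-1 0.67 0.06 0 0;-1 0.67 0.06 0 0;-1 0.67 0.06 0 0'|tail -5
python3 look.py w6 green_dish_floor blue_dish_floor
```

```text
tcp_pos: [0.4828, 0.1377, 0.0663]
orientation: [3.14, 0.001, -0.006]
contact_force: [-0.3, 0.4, 0.7]
grip_width: 0.0878
grip_force: 0.0
tcp_pos: [0.4845, 0.137, 0.0246]
orientation: [-3.141, 0.0, -0.001]
contact_force: [0.3, -0.0, 0.4]
grip_width: 0.088
grip_force: 0.0
tcp_pos: [0.4842, 0.1366, 0.0242]
orientation: [3.141, -0.0, 0.0]
contact_force: [-0.6, -1.2, 3.0]
grip_width: 0.0497
grip_force: 20.0
tcp_pos: [0.4837, 0.1367, 0.0834]
orientation: [3.141, -0.0, -0.001]
contact_force: [-0.2, 0.1, -2.4]
grip_width: 0.0498
grip_force: 20.0
tcp_pos: [0.5535, 0.1367, 0.083]
orientation: [3.141, -0.001, -0.003]
contact_force: [-0.3, -0.5, -2.2]
grip_width: 0.0496
grip_force: 20.0
tcp_pos: [0.6197, 0.1311, 0.0839]
orientation: [3.141, 0.001, -0.002]
contact_force: [-0.9, -0.5, -1.5]
grip_width: 0.0495
grip_force: 20.0
22.5 [0.6197 0.1311 0.0839] [ 3.141e+00  1.000e-03 -2.000e-03] 0.0494977569108869 19.99973863363266 ['color', 'depth', 'fovy', 'cx', 'cy', 'mount', 'shot']
green_dish_floor []
blue_dish_floor [([0.6195, 0.1282, 0.0061], 0.61)]
```

View pics/w6.png

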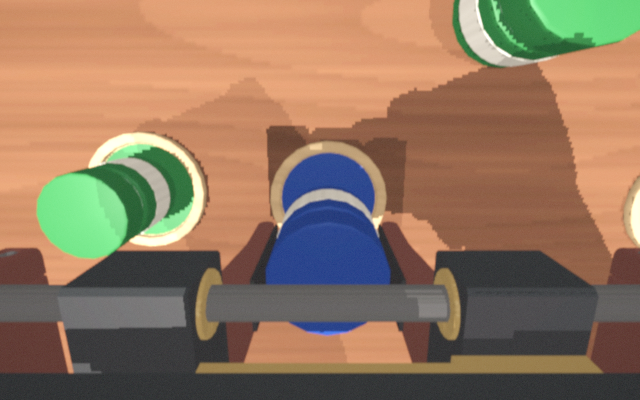

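The blue jar is well centred over its dish, and the green one stands in its dish at (150,190). Lowering blue, then over to the red jar.

```bash
python3 -m pendant '-1 0 0 0.2 0;-1 0 0 0.4 0;-1 0 0 0.5 0;-1 0 0 0.53 0;-1 0 0 0.55 0;-1 0 0 0.565 0;-1 0 0 0.565 0;-1 0 0 0.565 0'|tail -5
python3 -m pendant '-1 0 0 0 0;1 0 0 0 0;1 0 0 0 0;1 0 0 0 0;1 0 0 0 0;1 0 0 0 0;1 0 0 0 0'|tail -5
python3 -m pendant '1 0 0 -0.2 0;1 0 0 -0.5 0;1 0 0 -1 0;1 0 0 -1 0'|tail -5
python3 -m pendant '1 -0.4 -0.4 0 0;1 -0.7 -0.75 0 0;1 -0.7 -0.75 0 0'|tail -5
python3 -m pendant '1 -0.4 -0.4 0 0;1 -0.69 -0.75 0 0;1 -0.69 -0.75 0 0;1 -0.69 -0.75 0 0'|tail -5
python3 look.py w7 red_jar_mid; python3 - <<'E'
from workcell import imaging,spot_point
for c in ['scene','top']:
  p=imaging.camera(c)
  for n in ['red_jar_mid','blue_jar_mid','green_jar_mid']: print(n,[(d['at'],d['p']) for d in spot_point(p,n)])
E
```

```text
tcp_pos: [0.6216, 0.1309, 0.0283]
orientation: [-3.141, 0.0, -0.002]
contact_force: [-1.4, -0.8, 3.6]
grip_width: 0.0496
grip_force: 20.0
tcp_pos: [0.6212, 0.1308, 0.0276]
orientation: [3.142, -0.0, -0.0]
contact_force: [-0.2, 0.1, 0.3]
grip_width: 0.0878
grip_force: 0.0
tcp_pos: [0.6242, 0.1317, 0.1336]
orientation: [-3.139, 0.001, -0.014]
contact_force: [-0.1, 0.1, -0.2]
grip_width: 0.0878
grip_force: 0.0
tcp_pos: [0.5485, 0.2097, 0.1283]
orientation: [-3.14, -0.01, 0.001]
contact_force: [-0.4, -0.6, 0.6]
grip_width: 0.0879
grip_force: 0.0
tcp_pos: [0.4831, 0.2798, 0.1278]
orientation: [3.141, -0.001, 0.001]
contact_force: [0.7, -0.8, 0.2]
grip_width: 0.0878
grip_force: 0.0
25.9 [0.4831 0.2798 0.1278] [ 3.141e+00 -1.000e-03  1.000e-03] 0.08776326375632003 0.0 ['color', 'depth', 'fovy', 'cx', 'cy', 'mount', 'shot']
red_jar_mid []
red_jar_mid [([0.4769, 0.2821, 0.0303], 0.96)]
blue_jar_mid [([0.619, 0.1257, 0.0343], 0.98), ([0.6283, 0.2645, 0.0328], 0.54)]
green_jar_mid [([0.6294, 0.2661, 0.032], 0.93), ([0.7482, 0.0196, 0.0415], 0.75)]
red_jar_mid [([0.4828, 0.2812, 0.0324], 0.66)]
blue_jar_mid [([0.623, 0.1314, 0.0398], 0.71)]
green_jar_mid [([0.7448, 0.0187, 0.0467], 0.94), ([0.6306, 0.2679, 0.0384], 0.56)]
```

```bash
python3 -m pendant '1 -0.02 0 0.3 0;1 -0.02 0 0.6 0;1 -0.02 0 0.6 0'|tail -5
python3 -m pendant '1 0 0 0.2 0;1 0 0 0.35 0;1 0 0 0.43 0;1 0 0 0.43 0;1 0 0 0.43 0' | tail -5
python3 -m pendant '-1 0 0 0 0;-1 0 0 0 0;-1 0 0 0 0;-1 0 0 0 0;-1 0 0 0 0;-1 0 0 0 0;-1 0 0 0 0' 20|tail -5
python3 -m pendant '-1 0 0 -0.2 0;-1 0 0 -0.4 0;-1 0 0 -0.7 0;-1 0 0 -1 0;-1 0 0 -1 0;-1 0 0 -1 0'|tail -5
python3 -m pendant '-1 0 0 -0.3 0;-1 0 0 -0.3 0'|tail -5
```

```text
tcp_pos: [0.4788, 0.2799, 0.0659]
orientation: [3.139, 0.0, -0.006]
contact_force: [0.3, 0.2, 0.1]
grip_width: 0.0877
grip_force: 0.0
tcp_pos: [0.4805, 0.2811, 0.0252]
orientation: [-3.141, 0.0, -0.001]
contact_force: [-0.4, -0.5, -0.5]
grip_width: 0.0879
grip_force: 0.0
tcp_pos: [0.4803, 0.2811, 0.0247]
orientation: [-3.141, -0.0, -0.0]
contact_force: [0.3, 0.7, 1.0]
grip_width: 0.0497
grip_force: 20.0
tcp_pos: [0.4796, 0.2802, 0.1236]
orientation: [3.141, -0.0, -0.002]
contact_force: [0.1, -0.5, -2.1]
grip_width: 0.0494
grip_force: 20.0
tcp_pos: [0.4807, 0.2811, 0.1548]
orientation: [-3.141, 0.0, -0.002]
contact_force: [-1.0, -0.1, -2.2]
grip_width: 0.0499
grip_force: 20.0
```

```bash
python3 -m pendant '-1 0.17 0.4 0 0;-1 0.34 0.8 0 0;-1 0.34 1 0 0;-1 0.34 1 0 0'|tail -5
python3 -m pendant '-1 0.17 0.4 0 0;-1 0.34 0.8 0 0;-1 0.34 1 0 0;-1 0.34 1 0 0'|tail -5
python3 -m pendant '-1 0.17 0.4 0 0;-1 0.34 0.8 0 0;-1 0.34 1 0 0;-1 0.34 1 0 0'|tail -5
python3 -m pendant '-1 0.17 0.4 0 0;-1 0.34 0.8 0 0;-1 0.34 1 0 0;-1 0.34 1 0 0'|tail -5
python3 -m pendant '-1 0 0.12 0.3 0;-1 0 0.12 0.6 0;-1 0 0.12 0.7 0;-1 0 0.12 0.7 0;-1 0 0.12 0.7 0'|tail -5
python3 look.py w8 red_dish_floor yellow_dish_floor
```

```text
tcp_pos: [0.5135, 0.1792, 0.1533]
orientation: [3.14, -0.004, -0.003]
contact_force: [0.5, 0.9, -2.0]
grip_width: 0.0495
grip_force: 20.0
tcp_pos: [0.5477, 0.0809, 0.154]
orientation: [-3.142, 0.002, 0.002]
contact_force: [-0.2, 0.6, -1.7]
grip_width: 0.0497
grip_force: 20.0
tcp_pos: [0.5817, -0.0186, 0.1542]
orientation: [-3.141, 0.001, 0.001]
contact_force: [-0.3, 1.1, -2.0]
grip_width: 0.0498
grip_force: 20.0
tcp_pos: [0.6156, -0.1184, 0.1543]
orientation: [-3.141, 0.001, 0.001]
contact_force: [0.3, -0.7, -1.7]
grip_width: 0.0497
grip_force: 20.0
tcp_pos: [0.617, -0.1304, 0.086]
orientation: [-3.142, -0.001, -0.003]
contact_force: [0.6, 0.1, -1.7]
grip_width: 0.0496
grip_force: 20.0
31.9 [ 0.617  -0.1304  0.086 ] [-3.142e+00 -1.000e-03 -3.000e-03] 0.04955036754686897 19.99949187040329 ['color', 'depth', 'fovy', 'cx', 'cy', 'mount', 'shot']
red_dish_floor []
yellow_dish_floor []
```

View pics/w8.png

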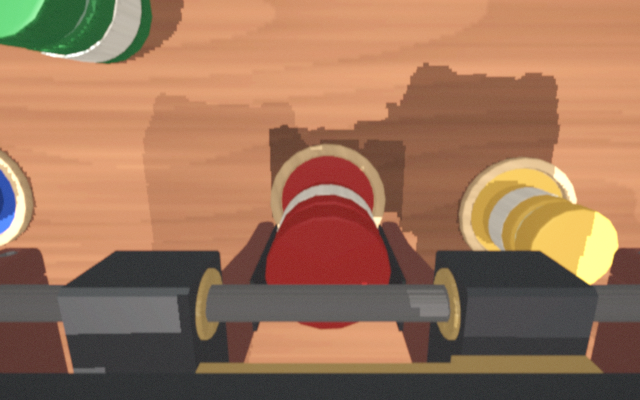

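The red jar is centred over its dish, and yellow sits in its own at (515,215). Lowering.

```bash
python3 -m pendant '-1 0 0 0.2 0;-1 0 0 0.4 0;-1 0 0 0.5 0;-1 0 0 0.53 0;-1 0 0 0.55 0;-1 0 0 0.565 0;-1 0 0 0.565 0;-1 0 0 0.565 0'|tail -5
python3 -m pendant '-1 0 0 0 0;1 0 0 0 0;1 0 0 0 0;1 0 0 0 0;1 0 0 0 0;1 0 0 0 0;1 0 0 0 0'|tail -5
python3 -m pendant '1 0 0 -0.2 0;1 0 0 -0.5 0;1 0 0 -1 0;1 0 0 -1 0'|tail -5
python3 -m pendant '1 0 0 -1 0;1 0 0 -1 0;1 0 0 -1 0'|tail -5
python3 -m pendant '1 -1 0 0 0;1 -1 0 0 0;1 -1 0 0 0'|tail -5
python3 -m pendant '1 -1 0 0 0;1 -1 0 0 0;1 -1 0 0 0'|tail -5
python3 - <<'E'
from workcell import imaging,spot_point
import cv2,numpy as np
for c in ['scene','top']:
  p=imaging.camera(c); cv2.imwrite(f'pics/{c}9.png',p['color'][:,:,::-1])
  for n in ['red_jar_mid','yellow_jar_mid','blue_jar_mid','green_jar_mid','red_bottle_mid','blue_bottle_mid']: print(n,[(np.round(d['at'],3).tolist(),round(d['p'],2)) for d in spot_point(p,n)])
E
```

```text
tcp_pos: [0.6165, -0.1313, 0.0288]
orientation: [3.141, -0.0, 0.002]
contact_force: [-0.9, 0.6, 2.0]
grip_width: 0.0496
grip_force: 20.0
tcp_pos: [0.6161, -0.1312, 0.0281]
orientation: [-3.142, 0.0, 0.0]
contact_force: [0.6, -0.4, 0.7]
grip_width: 0.0878
grip_force: 0.0
tcp_pos: [0.6192, -0.1317, 0.1341]
orientation: [3.14, -0.001, 0.014]
contact_force: [0.3, 0.6, 0.1]
grip_width: 0.0879
grip_force: 0.0
tcp_pos: [0.6177, -0.1314, 0.2322]
orientation: [3.141, -0.0, 0.01]
contact_force: [-0.3, 0.5, -0.1]
grip_width: 0.088
grip_force: 0.0
tcp_pos: [0.5133, -0.1315, 0.2276]
orientation: [3.141, -0.002, -0.003]
contact_force: [-0.0, -0.1, 1.4]
grip_width: 0.0879
grip_force: 0.0
tcp_pos: [0.4148, -0.1313, 0.2279]
orientation: [3.141, -0.002, -0.001]
contact_force: [0.6, 0.1, 0.3]
grip_width: 0.0878
grip_force: 0.0
red_jar_mid [([0.618, -0.132, 0.036], 0.69)]
yellow_jar_mid [([0.515, -0.384, 0.032], 0.68), ([0.607, -0.267, 0.035], 0.57), ([0.621, 0.127, 0.034], 0.21)]
blue_jar_mid [([0.62, 0.129, 0.035], 0.77)]
green_jar_mid [([0.744, 0.017, 0.044], 0.95), ([0.631, 0.265, 0.031], 0.93)]
red_bottle_mid [([0.449, -0.127, 0.04], 0.92)]
blue_bottle_mid [([0.489, -0.015, 0.045], 0.74), ([0.625, 0.262, 0.006], 0.38), ([0.447, -0.13, 0.041], 0.28)]
red_jar_mid [([0.618, -0.13, 0.034], 0.66)]
yellow_jar_mid [([0.505, -0.384, 0.036], 0.87)]
blue_jar_mid [([0.624, 0.132, 0.038], 0.77)]
green_jar_mid [([0.746, 0.013, 0.049], 0.81), ([0.629, 0.268, 0.034], 0.73), ([0.618, -0.13, 0.006], 0.55), ([0.485, -0.01, 0.044], 0.45)]
red_bottle_mid []
blue_bottle_mid [([0.484, -0.012, 0.043], 0.69)]
```

View pics/scene9.png

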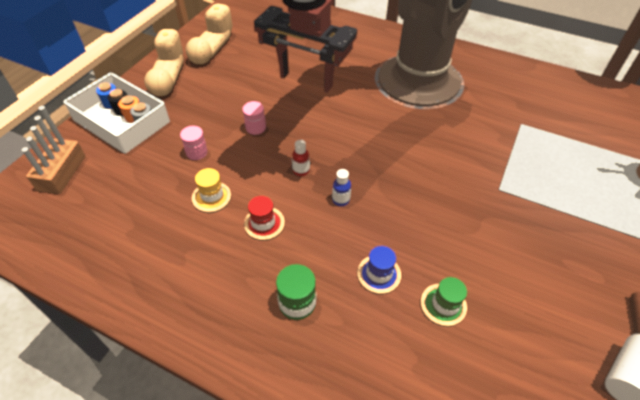

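View pics/top9.png

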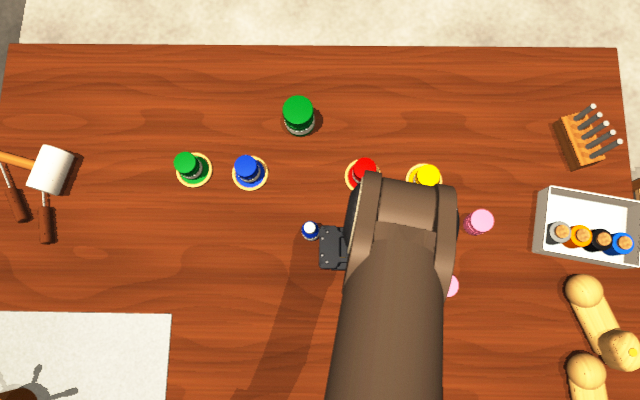

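All four jars stand in their matching dishes (scene view: yellow (210,188), red (263,215), blue (380,267), green (448,298)), and the bottles haven't moved. Handing in.

```bash
python3 -c "
from workcell import ticket
print(ticket.job_done())"
```

```text
the job is handed in; nothing more can be done
None
```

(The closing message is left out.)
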